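# Crown the stall's stepped tin display with the ball dish

## Task

Finish the stall's stepped display: stand the middle tin inside the large tin where that one stands, then the small tin inside the middle one, letting go of each. Then pick up the white dish with the wooden hoop handle: lift it clear of the counter before turning it, give it a quarter turn so that its red heart faces straight towards the customers (away from the robot), and finish while still holding it, level and still, centred over the tins and a few centimetres clear of them. Keep the dish level and the loose red ball in its middle all the while, and leave the other goods where they are.

Things in the scene. Friction and masses are not known exactly. Their poses are not given: they have to be found in the camera images.
- large_tin: open round green tin, straight wall: 86 mm across outside, 80 mm inside, 50 mm tall, wall 3 mm, floor 4 mm thick. Origin: centre of its underside; z up.
- middle_tin: open round red tin, straight wall: 62 mm across outside, 56 mm inside, 70 mm tall, wall 3 mm, floor 4 mm thick, about 0.11 kg. Stood in the large tin, its rim is 74 mm above the counter, 24 mm above the large tin's rim. Origin: centre of its underside; z up.
- small_tin: open round brass-coloured tin, straight wall: 40 mm across outside, 90 mm tall, about 0.07 kg. Stood in the middle tin in the large one, its rim is 98 mm above the counter, 24 mm above the middle tin's rim. It may start on either side of the middle tin. Origin: centre of its underside; z up.
- dish: white dish, 152 mm across, rim 24 mm high, 0.26 kg; inside a shallow cone (7 degrees) falling to the middle, 6 mm above the underside. Wooden hoop handle along the dish's y: top bar 12 mm thick (x), 90 mm long (y), 18 mm high, top 127 mm above the underside. Red heart, 27 mm wide, on the rim's +x side, at first roughly to the robot's left. Origin: centre of underside, z up.
- dish_grip (a point): middle of the dish's wooden handle bar, 118 mm above the middle of its underside; axes as the dish's
- dish_heart (a point): the red heart, 80 mm from the dish's middle along the dish's x, 26 mm above its underside; axes as the dish's
- ball_center (a point): centre of the loose red ball, 44 mm across, 45 g, resting in the middle of the dish (its centre 28 mm above the dish's underside); the axes turn with the ball
- customer_side (a point): fixed point on the counter top, straight ahead of the robot and beyond the tins; its x axis points level towards the customers, straight away from the robot, y to the robot's left
- gingerbread_bar: other goods: brown packed gingerbread bar with a red band, 120 x 60 x 22 mm; origin at the centre of its underside
- biscuit_pack: other goods: brown biscuit block with a red band, 100 x 70 x 35 mm; origin at the centre of its underside
- silver_star: other goods: flat silver eight-pointed star, 90 mm across, 14 mm thick; origin at the centre of its underside
- sweets_jar: other goods: amber jar with red cap, 68 mm across, 100 mm tall; origin at the centre of its underside
- gift_tin: other goods: closed round blue tin with a silver lid, 75 mm across, 48 mm tall; origin at the centre of its underside
- mulled_mug: other goods: blue mug, 76 mm across without its handle, 85 mm tall; origin at the centre of its underside
Things that resemble listed ones, but are neither listed nor needed, are in the scene too. There is more than one size of the part that bears ball_center; the job needs the smaller.

How it is judged:
On the way, in this order (a step that is already met when the one before it is completed fails the run):
1. the middle tin stands in the large tin, let go (horizontal distance between middle_tin and large_tin below 0.013 m and z of middle_tin in the frame of large_tin between 0.002 and 0.008 m and angle between middle_tin's own z axis and vertical below 0.06 rad and contact force between the fingers and middle_tin below 0.1 N), for 0.2 s.
2. the small tin stands in the middle tin, which stands in the large one; let go (horizontal distance between middle_tin and large_tin below 0.013 m and z of middle_tin in the frame of large_tin between 0.002 and 0.008 m and angle between each of middle_tin, small_tin's own z axis and vertical below 0.06 rad and horizontal distance between small_tin and middle_tin below 0.013 m and z of small_tin in the frame of middle_tin between 0.002 and 0.008 m and contact force between the fingers and small_tin below 0.1 N), for 0.2 s.
3. the dish is lifted over 30 mm clear of the counter by the gripper, not yet turned, with the ball in its middle (height (world z) of dish above 0.03 m and angle between the x axis of dish and the x axis of customer_side, either way round above 0.9 rad and contact force between the fingers and dish above 1 N and horizontal distance between ball_center and dish below 0.015 m), for 0.1 s.
At the end, for the whole second after the job is handed in: Tins nested upright (axes within 13 mm), large tin within 40 mm of its start; gripper holds dish still, within 30 mm of their axis, underside 106-190 mm above the counter, touching no tin, level within 0.1 rad, heart within 0.2 rad of straight to the customers, ball within 12 mm of its middle (horizontal distance between middle_tin and large_tin below 0.013 m and z of middle_tin in the frame of large_tin between 0.002 and 0.008 m and angle between each of middle_tin, small_tin's own z axis and vertical below 0.06 rad and horizontal distance between small_tin and middle_tin below 0.013 m and z of small_tin in the frame of middle_tin between 0.002 and 0.008 m and distance of large_tin from where it was at the start of the episode below 0.04 m and horizontal distance between dish and large_tin below 0.03 m and height (world z) of dish between 0.106 and 0.19 m and angle between dish's own z axis and vertical below 0.1 rad and angle between the x axis of dish and the x axis of customer_side, either way round below 0.2 rad and x of customer_side in the frame of dish above 0 m and horizontal distance between ball_center and dish below 0.012 m and z of ball_center in the frame of dish between 0.022 and 0.034 m and contact force between the fingers and dish above 1 N and contact force between dish and small_tin below 0.05 N and contact force between dish and middle_tin below 0.05 N and contact force between dish and large_tin below 0.05 N and linear speed of dish below 0.03 m/s); the arm keeps its last pose, push and grip.
It fails at once if the ball rolls more than 20 mm from the dish's middle (horizontal distance between ball_center and dish above 0.02 m).
It fails at once if the dish is tipped more than 0.25 rad (angle between dish's own z axis and vertical above 0.25 rad).
It fails at once if other goods are moved more than 30 mm (distance of any of gingerbread_bar, biscuit_pack, silver_star, sweets_jar, gift_tin, mulled_mug from where it was at the start of the episode above 0.03 m).
It also fails if it takes over 70 s, if anything falls off the work surface, if the arm or the gripper's body presses on something with over 40 N, if the wrist force passes 120 N, or if a joint passes its speed limit or range.

## Robot

A 7-joint arm with a two-finger parallel gripper is mounted at the origin on the work surface. World frame = base frame: x ahead of the robot, y to its left, z up, the work surface at z = 0. Lengths are in m, angles in rad, forces in N, time in s.
With the tool pointing down it reaches from about 0.425 to 0.925 m from the base axis. Payload 6.8 kg.
Tool frame: the origin (TCP) lies at the very end of the fingers, on their centre line; the grasp point (between the pads) lies 19 mm behind it; z points along the fingers, x is the direction in which the jaws open and shut, and the axes are right-handed (so a half turn about z gives the same grasp; the last joint's range is limited). The gripper opens to 85 mm and grips with 20 to 120 N. Pads are 22 mm wide; open, the fingers measure 114 mm over their backs; the gripper's body (76 mm by 85 mm) begins 54 mm behind the grasp point. The pads swing forward as they close: fully open they stand 13 mm farther back than shut.
Start: joints at [-1.244, 0.477, 0.022, 1.555, -0.011, 1.109, -0.083], TCP at [0.284, 0.612, 0.231] pointing down, gripper open.
Joint ranges: [-2.96, 2.96], [-0.34, 2.1], [-1.41, 1.46], [0.24, 2.44], [-1.37, 4.51], [0.17, 1.92], [-2.96, 2.96]. Speed limits (rad/s): [2.39, 2.39, 3.14, 3.14, 3.14, 3.14, 3.14].

## Interface

Orientations are given as a rotation vector (axis times angle).
In Python, from bench import get_obs, imaging, hand_in gives the robot as it stands.
- The arm moves only by the tool send_rows, never from a script. Its argument "motion" is a list of rows, each an object with "dp": the shift along the world's x, y, z in m, a list of three; "rot": the turn, a rotation vector about the world's x, y, z in rad, a list of three; "grip": the finger opening in m, from 0 to 0.0854. In form: [{"dp": [dx, dy, dz], "rot": [ax, ay, az], "grip": grip}, ...]. A call has 1 to 20 rows; each row shifts and turns the pose as measured when the row begins; what a row does not reach is not made up. A row lasts 1/8 s, in which the tool goes at most 62.5 mm and 10.7 degrees, less where a joint would pass 70% of its speed; a pose out of reach is approached as far as the arm can. A call is refused whole if a number of a shift passes 0.0625 or a number of a turn 0.188, either way. A call with a gripper value outside its range is refused whole. The fingers move at their own pace and stop on an object; "grip_force" is the grip in N (left out, the last holds). Time passes only in rows, so rows that do not move let the fingers close. It gives the time, the measured TCP pose, the force and the opening at its end, in the units of the state.
- get_obs(): the state, without advancing time (a new reading comes with each control period).
- imaging.grab_frame(name): name is "side" or "top" or "wrist"; returns a dict with "img" (420x560x3 uint8, red, green, blue), "fx", "fy", "cx", "cy" (pixels), "R" (3x3) and "t" (3): a world point X has camera coordinates R X + t. Camera axes: x right, y down, z forward; pixel columns grow to the right and rows downward; lengths in m; the calibration is good to about 2 mm. A picture is of the moment at which its call begins. There is no depth.
- hand_in(): hands the job in, once; it reports no verdict.
The state is a dict: "clock": time; "joints": joint angles; "qvel": joint speeds; "tau": joint torques, N m; "tcp_pos": TCP position; "orientation": TCP orientation; "contact_force": force on the tool from outside, world axes, zero at the start; "moment": the same for the moment, N m; "grip_width": finger opening in m.
Only numpy, scipy, OpenCV 4.12 (cv2) and the standard library are available. Lean on these libraries where they do the work, as an engineer would, in place of code of your own. Each camera call takes 0.05 s, during which the arm holds its last target. There are 200 camera calls.

## Working session

There is one attempt and no reset: what is moved stays moved. The work goes in short steps, Python scripts to look and compute and a tool call to move; the robot and the scene stay as the last step left them, time stands still between calls to the robot, and variables do not carry over. Pictures are saved under pics/ and viewed, about 8 in all and at most 12, crops included, and the job is handed in when it is done.

Besides the shell and the picture viewer there is one more tool, called after ">>>" by a JSON object that holds its "method" and its "body". send_rows: Moves the arm, as the interface text tells. Its arguments: {"type":"object","properties":{"motion":{"type":"array","items":{"type":"object","properties":{"dp":{"type":"array","items":{"type":"number"}},"rot":{"type":"array","items":{"type":"number"}},"grip":{"type":"number"}}}},"grip_force":{"type":"number"}},"required":["motion"]}

```bash
mkdir -p pics; cat > h.py <<'E'
import numpy as np, cv2
from bench import get_obs, imaging, hand_in
def grab(n):
    f=imaging.grab_frame(n); return f
def ray(f,u,v,z):
    R=np.array(f["R"]);t=np.array(f["t"]).ravel()
    d=R.T@np.array([(u-f["cx"])/f["fx"],(v-f["cy"])/f["fy"],1]); c=-R.T@t
    return c+d*(z-c[2])/d[2]
def proj(f,X):
    p=np.array(f["R"])@np.array(X)+np.array(f["t"]).ravel()
    return np.array([f["fx"]*p[0]/p[2]+f["cx"],f["fy"]*p[1]/p[2]+f["cy"]])
def save(n,img): cv2.imwrite("pics/"+n+".png",cv2.cvtColor(img,cv2.COLOR_RGB2BGR))
E
python3 - <<'E'
from h import *
import pickle
for n in ["top","side"]:
    f=grab(n); save(n+"0",f["img"]); pickle.dump(f,open(n+"0.pkl","wb"))
    print(n,f["fx"],-np.array(f["R"]).T@np.array(f["t"]).ravel(),np.round(f["R"],2).tolist())
print(get_obs())
E
```

```text
top 502.5293520739222 [ 0.29886675 -0.01843855  1.21224822] [[0.01, -1.0, -0.01], [-0.98, -0.01, -0.2], [0.2, 0.01, -0.98]]
side 450.14662416920976 [0.48146162 1.00858172 0.76356231] [[-1.0, -0.04, -0.02], [-0.01, 0.56, -0.83], [0.05, -0.83, -0.56]]
{'clock': 0.1, 'joints': array([-1.24409478,  0.47770623,  0.0223512 ,  1.55636171, -0.0115211 ,
        1.10932325, -0.08309956]), 'qvel': array([-0.00256253, -0.00214807, -0.00066907, -0.00448851,  0.00089953,
        0.00080159,  0.00096589]), 'tau': array([ 4.89112252e-03, -5.97755671e+01,  1.61414500e+00, -2.81952095e+01,
        1.29016803e-02,  5.14056665e-03,  2.18862262e-07]), 'tcp_pos': array([0.28411032, 0.61169251, 0.23042677]), 'orientation': array([ 2.64746449e+00,  1.68947728e+00, -2.11679241e-03]), 'contact_force': array([-0.38667347,  0.95352375, -0.51809686]), 'moment': array([0.04006463, 0.00437827, 0.00307752]), 'grip_width': 0.08529713887614608}
```

View pics/top0.png

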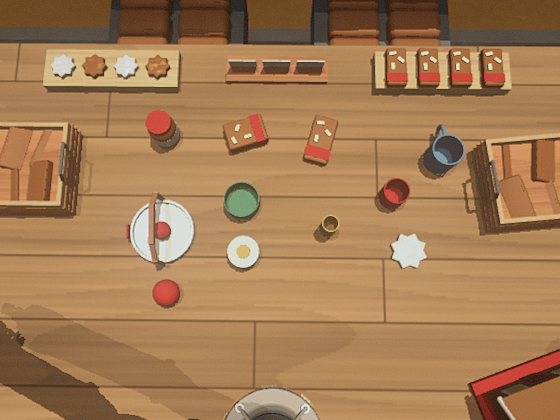

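View pics/side0.png

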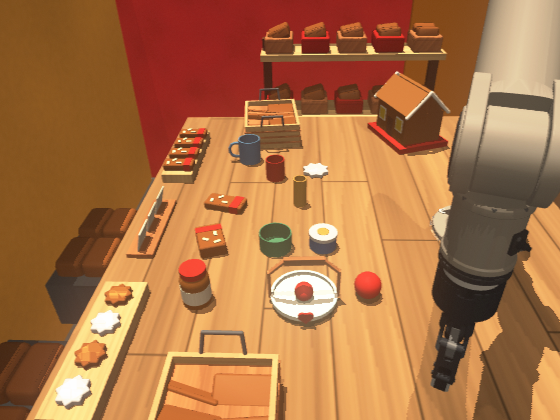

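Candidates, by top-view pixel:
- **Middle tin (red):** tin at (396,193). The jar cap at (160,122) could be taken for it.
- **Small tin (brass):** tin at (330,226). The gift-tin lid at (243,252) is not it.
- **Large tin (green):** only one, at (242,200).
- **Dish and ball:** dish at (162,231) with the small ball at (162,231). The larger ball at (166,293) is the decoy.

I'll measure by fitting known-radius circles to the far rim arcs, and check with one crop.

```bash
cat >> h.py <<'E'
from scipy.optimize import least_squares
def rimfit(f,mask,z,r):
    "known-radius circle on the far half of the silhouette (there it is the outer rim)"
    cs,_=cv2.findContours(mask.astype(np.uint8),cv2.RETR_EXTERNAL,cv2.CHAIN_APPROX_NONE)
    c=max(cs,key=cv2.contourArea)[:,0,:]
    P=np.array([ray(f,u,v,z)[:2] for u,v in c]); cam=(-np.array(f["R"]).T@np.array(f["t"]).ravel())[:2]
    m=P.mean(0)
    for _ in range(4):
        far=(P-m)@(m-cam)/np.linalg.norm(m-cam)>-0.1*r
        s=least_squares(lambda q:np.hypot(*(P[far]-q).T)-r,m,loss="soft_l1",f_scale=.001); m=s.x
    return m,np.sqrt(np.mean((np.hypot(*(P[far]-m).T)-r)**2)),c
E
python3 - <<'E'
from h import *
import pickle
for n,boxes in {"top":dict(mid=(375,170,420,215),large=(215,175,270,228),small=(315,208,345,245),dish=(120,190,200,270)),
                "side":dict(mid=(255,145,295,190),large=(252,218,298,262),small=(288,170,312,212),dish=(260,262,345,330))}.items():
    f=pickle.load(open(n+"0.pkl","rb")); hsv=cv2.cvtColor(f["img"],cv2.COLOR_RGB2HSV); H,S,V=[hsv[...,i].astype(int) for i in range(3)]
    red=((H<6)|(H>172))&(S>150); 
    M=dict(mid=red,large=(H>45)&(H<90)&(S>60),small=(H>18)&(H<32)&(S>120),dish=(S<60)&(V>120))
    vis=f["img"].copy()
    for k,(a,b,c,d) in boxes.items():
        m=np.zeros_like(red); m[b:d,a:c]=M[k][b:d,a:c]
        z,r=dict(mid=(.07,.031),large=(.05,.043),small=(.09,.02),dish=(.024,.076))[k]
        p,e,ct=rimfit(f,m,z,r); print(n,k,p.round(4),e.round(4),m.sum())
        for x,y in ct: vis[y,x]=(255,0,255)
    if n=="top":
        m=np.zeros_like(red); m[215:250,120:135]=red[215:250,120:135]; y,x=np.nonzero(m); print("heart",ray(f,x.mean(),y.mean(),.02))
        m=np.zeros_like(red); m[218:245,154:175]=red[218:245,154:175]; y,x=np.nonzero(m); print("ball",ray(f,x.mean(),y.mean(),.028))
        a=cv2.resize(vis[160:280,110:270],None,fx=5,fy=5,interpolation=0)
        b=cv2.resize(vis[160:280,300:430],None,fx=3,fy=3,interpolation=0)
        save("crop_a",cv2.resize(np.hstack([vis[165:275,115:275],vis[165:275,305:425]]),None,fx=2.8,fy=2.8,interpolation=0))
E
```

```text
top mid [ 0.5677 -0.2843] 0.001 277
top large [0.5397 0.0773] 0.0065 747
top small [ 0.4855 -0.1279] 0.0016 87
top dish [0.465  0.2128] 0.0232 2555
heart [0.47558755 0.35220641 0.02      ]
ball [0.48233574 0.2669095  0.028     ]
side mid [ 0.5688 -0.2802] 0.0022 39
side large [0.5341 0.1471] 0.015 96
side small [ 0.5231 -0.1298] 0.0 3
side dish [0.4733 0.2712] 0.0028 1759
```

View pics/crop_a.png

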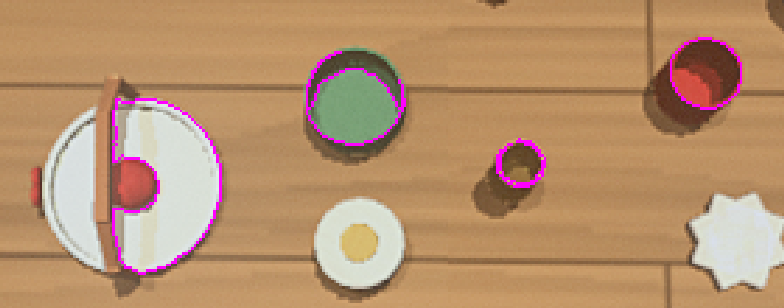

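The crop confirms the choices: red open tin (705,75), brass tin (520,163), green tin (355,97), and the dish with its heart at left (37,187) and the small ball (135,183). Moving towards the middle tin.

>>> {"method": "send_rows", "body": {"motion": [{"dp": [0.018,-0.056,0],"rot": [0,0,0],"grip": 0.085},{"dp": [0.018,-0.056,0],"rot": [0,0,0],"grip": 0.085},{"dp": [0.018,-0.056,0],"rot": [0,0,0],"grip": 0.085},{"dp": [0.018,-0.056,0],"rot": [0,0,0],"grip": 0.085},{"dp": [0.018,-0.056,0],"rot": [0,0,0],"grip": 0.085},{"dp": [0.018,-0.056,0],"rot": [0,0,0],"grip": 0.085},{"dp": [0.018,-0.056,0],"rot": [0,0,0],"grip": 0.085},{"dp": [0.018,-0.056,0],"rot": [0,0,0],"grip": 0.085},{"dp": [0.018,-0.056,0],"rot": [0,0,0],"grip": 0.085},{"dp": [0.018,-0.056,0],"rot": [0,0,0],"grip": 0.085},{"dp": [0.018,-0.056,0],"rot": [0,0,0],"grip": 0.085},{"dp": [0.018,-0.056,0],"rot": [0,0,0],"grip": 0.085}]}}

```text
clock: 1.6
tcp_pos: [0.4989, -0.0787, 0.2273]
orientation: [2.64, 1.703, -0.005]
contact_force: [2.3, 0.2, -0.3]
grip_width: 0.0852
```

```bash
python3 - <<'E'
from h import *
import pickle
print(get_obs()["joints"].round(3))
f=pickle.load(open("top0.pkl","rb")); hsv=cv2.cvtColor(f["img"],cv2.COLOR_RGB2HSV); H,S,V=[hsv[...,i].astype(int) for i in range(3)]
for k,(a,b,c,d),m0,z,r in [("large",(220,180,265,222),(H>38)&(H<100),.05,.043),("dish",(125,195,200,270),(S<60)&(V>120),.024,.076)]:
    m=np.zeros(H.shape,np.uint8); m[b:d,a:c]=m0[b:d,a:c]
    m=cv2.morphologyEx(m,cv2.MORPH_OPEN,np.ones((3,3),np.uint8))
    h=cv2.convexHull(np.argwhere(m)[:,::-1].astype(np.int32)); q=np.zeros_like(m); cv2.fillPoly(q,[h],1)
    print(k,cv2.boundingRect(h),[x if i!=2 else None for i,x in enumerate(rimfit(f,q,z,r))][:2])
E
```

```text
[-0.343  0.208  0.435  1.982 -0.103  0.976  1.287]
large (225, 189, 35, 28) [array([0.53093552, 0.07392863]), np.float64(0.0027923725913743696)]
dish (130, 200, 64, 63) [array([0.47556728, 0.26828835]), np.float64(0.0012538234737982953)]
```

>>> {"method": "send_rows", "body": {"motion": [{"dp": [0.018,-0.052,0],"rot": [0,0,0],"grip": 0.085},{"dp": [0.017,-0.051,0],"rot": [0,0,0],"grip": 0.085},{"dp": [0.017,-0.051,0],"rot": [0,0,0],"grip": 0.085},{"dp": [0.017,-0.05,0],"rot": [0,0,0],"grip": 0.085},{"dp": [0,0,-0.02],"rot": [0,0,0],"grip": 0.085},{"dp": [0,0,0],"rot": [0,0,0],"grip": 0.085}]}}

```text
clock: 2.35
tcp_pos: [0.5676, -0.2934, 0.2044]
orientation: [-2.643, -1.696, 0.01]
contact_force: [0.1, 0.3, -0.1]
grip_width: 0.0848
```

```bash
python3 - <<'E'
from h import *
import pickle
o=get_obs();print(o["tcp_pos"],o["joints"].round(3))
f=pickle.load(open("top0.pkl","rb"))
for u,v in [(242,182),(224.5,199),(259.5,199)]: print(ray(f,u,v,.05))
w=grab("wrist"); save("w1",w["img"]); pickle.dump(w,open("w1.pkl","wb"))
img=w["img"].copy()
for a in np.linspace(0,6.28,40):
    u,v=proj(w,[.568+.031*np.cos(a),-.2825+.031*np.sin(a),.07]); cv2.circle(img,(int(u),int(v)),1,(0,0,255),-1)
save("w1",img)
E
```

```text
[ 0.56760085 -0.29341217  0.20436082] [ 0.023  0.479  0.491  1.696 -0.25   1.034  1.738]
[0.5908057  0.07662789 0.05      ]
[0.54896367 0.11703935 0.05      ]
[0.54977563 0.03416511 0.05      ]
```

View pics/w1.png

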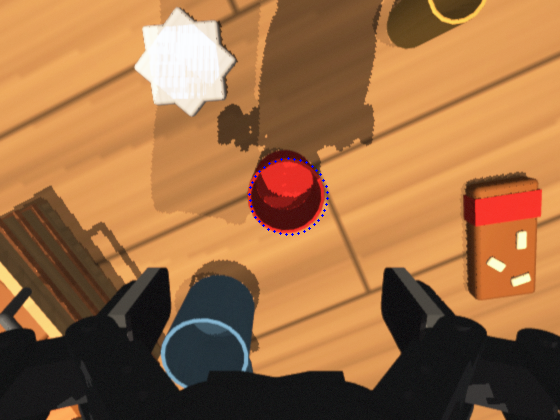

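The projected circle lies on the red tin's rim at (288,196), so I'm descending, then gripping.

>>> {"method": "send_rows", "body": {"motion": [{"dp": [0,0.011,-0.03],"rot": [0,0,0],"grip": 0.085},{"dp": [0,0,-0.045],"rot": [0,0,0],"grip": 0.085},{"dp": [0,0,-0.045],"rot": [0,0,0],"grip": 0.085},{"dp": [0,0,-0.03],"rot": [0,0,0],"grip": 0.085},{"dp": [0,0,-0.009],"rot": [0,0,0],"grip": 0.085},{"dp": [0,0,0],"rot": [0,0,0],"grip": 0.055},{"dp": [0,0,0],"rot": [0,0,0],"grip": 0.055},{"dp": [0,0,0],"rot": [0,0,0],"grip": 0.055},{"dp": [0,0,0],"rot": [0,0,0],"grip": 0.055}], "grip_force": 25}}

```text
clock: 3.52
tcp_pos: [0.5743, -0.2746, 0.0521]
orientation: [2.627, 1.707, 0.011]
contact_force: [-0.5, 0.6, -2.0]
grip_width: 0.0599
```

>>> {"method": "send_rows", "body": {"motion": [{"dp": [0,0,0.03],"rot": [0,0,0],"grip": 0.055},{"dp": [0,0,0.04],"rot": [0,0,0],"grip": 0.055},{"dp": [0,0,0.04],"rot": [0,0,0],"grip": 0.055},{"dp": [-0.004,0.04,0],"rot": [0,0,0],"grip": 0.055},{"dp": [-0.004,0.05,0],"rot": [0,0,0],"grip": 0.055},{"dp": [-0.004,0.05,0],"rot": [0,0,0],"grip": 0.055},{"dp": [-0.004,0.05,0],"rot": [0,0,0],"grip": 0.055},{"dp": [-0.004,0.05,0],"rot": [0,0,0],"grip": 0.055},{"dp": [-0.004,0.05,0],"rot": [0,0,0],"grip": 0.055},{"dp": [-0.002,0.04,0],"rot": [0,0,0],"grip": 0.055},{"dp": [0,0,0],"rot": [0,0,0],"grip": 0.055}]}}

```text
clock: 4.9
tcp_pos: [0.5456, 0.0646, 0.1694]
orientation: [2.628, 1.702, 0.02]
contact_force: [0.1, -0.8, -1.1]
grip_width: 0.0598
```

```bash
python3 - <<'E'
from h import *
import pickle
o=get_obs();print(o["tcp_pos"],o["orientation"],o["joints"].round(3),o["grip_width"])
w=grab("wrist"); f=grab("top"); pickle.dump(f,open("t2.pkl","wb")); pickle.dump(w,open("w2.pkl","wb"))
img=w["img"].copy()
for a in np.linspace(0,6.28,60):
    u,v=proj(w,[.548+.043*np.cos(a),.0765+.043*np.sin(a),.05]); cv2.circle(img,(int(u),int(v)),1,(0,0,255),-1)
save("w2",np.hstack([cv2.resize(img,(400,300)),cv2.resize(f["img"][100:310,120:400],(400,300))]))
E
```

```text
[0.54556041 0.0646267  0.16939929] [2.62819179 1.70205358 0.01993254] [-0.584  0.353  0.434  1.955 -0.188  0.857  1.097] 0.059806521840182744
```

View pics/w2.png

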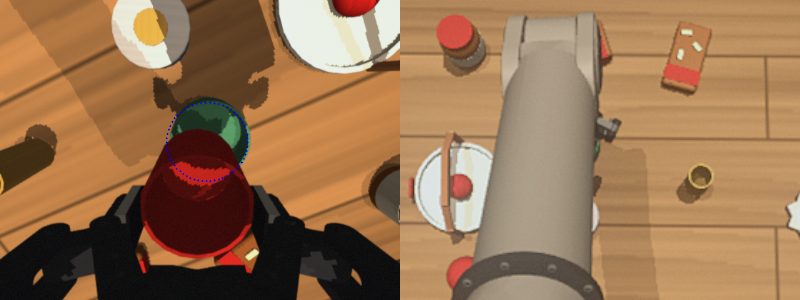

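```bash
python3 - <<'E'
from h import *
import pickle
w=pickle.load(open("w2.pkl","rb")); print(ray(w,276,280,.1875), ray(w,276,360,.1875),ray(w,199,280,.1875),ray(w,354,280,.1875))
E
```

```text
[0.53907174 0.06791534 0.1875    ] [0.57227935 0.05304851 0.1875    ] [0.52695643 0.04105534 0.1875    ] [0.5513729  0.09518735 0.1875    ]
```

>>> {"method": "send_rows", "body": {"motion": [{"dp": [0.004,0.01,0],"rot": [0,0,0],"grip": 0.055},{"dp": [0,0,-0.03],"rot": [0,0,0],"grip": 0.055},{"dp": [0,0,-0.03],"rot": [0,0,0],"grip": 0.055},{"dp": [0,0,-0.02],"rot": [0,0,0],"grip": 0.055},{"dp": [0,0,0],"rot": [0,0,0],"grip": 0.055}]}}

```text
clock: 5.62
tcp_pos: [0.5546, 0.0665, 0.0907]
orientation: [2.637, 1.679, 0.028]
contact_force: [-0.5, 0.8, -1.5]
grip_width: 0.0598
```

>>> {"method": "send_rows", "body": {"motion": [{"dp": [-0.005,0.011,0],"rot": [-0.01,0.015,0],"grip": 0.055},{"dp": [0,0,0],"rot": [0,0,0],"grip": 0.055}]}}

```text
clock: 5.88
tcp_pos: [0.5501, 0.078, 0.0912]
orientation: [2.638, 1.677, -0.0]
contact_force: [0.1, 0.1, -1.2]
grip_width: 0.06
```

Well centred; now down the last 34 mm (TCP target about 0.057).

>>> {"method": "send_rows", "body": {"motion": [{"dp": [0,0,-0.015],"rot": [0,0,0],"grip": 0.055},{"dp": [0,0,-0.012],"rot": [0,0,0],"grip": 0.055},{"dp": [0,0,-0.004],"rot": [0,0,0],"grip": 0.055},{"dp": [0,0,0],"rot": [0,0,0],"grip": 0.055}]}}

```text
clock: 6.38
tcp_pos: [0.5505, 0.0773, 0.0581]
orientation: [2.637, 1.676, 0.0]
contact_force: [0.6, -1.0, -0.8]
grip_width: 0.0596
```

>>> {"method": "send_rows", "body": {"motion": [{"dp": [0,0,-0.002],"rot": [0,0,0],"grip": 0.055},{"dp": [0,0,0],"rot": [0,0,0],"grip": 0.085},{"dp": [0,0,0],"rot": [0,0,0],"grip": 0.085},{"dp": [0,0,0],"rot": [0,0,0],"grip": 0.085},{"dp": [0,0,0.02],"rot": [0,0,0],"grip": 0.085},{"dp": [0,0,0.04],"rot": [0,0,0],"grip": 0.085},{"dp": [0,0,0.05],"rot": [0,0,0],"grip": 0.085},{"dp": [0,0,0.02],"rot": [0,0,0],"grip": 0.085},{"dp": [0,0,0],"rot": [0,0,0],"grip": 0.085}]}}

```text
clock: 7.5
tcp_pos: [0.5503, 0.0781, 0.1908]
orientation: [2.638, 1.677, 0.003]
contact_force: [-0.2, -0.5, -0.4]
grip_width: 0.0848
```

```bash
python3 - <<'E'
from h import *
import pickle
o=get_obs();print(o["tcp_pos"],o["orientation"])
w=grab("wrist"); s=grab("side"); pickle.dump(w,open("w3.pkl","wb"))
img=w["img"].copy()
for c,r,z in [((.548,.0765),.043,.05),((.548,.0765),.031,.074)]:
  for a in np.linspace(0,6.28,60):
    u,v=proj(w,[c[0]+r*np.cos(a),c[1]+r*np.sin(a),z]); cv2.circle(img,(int(u),int(v)),1,(0,0,255),-1)
save("w3",np.hstack([cv2.resize(img,(400,300)),cv2.resize(s["img"][130:340,180:460],(400,300))]))
E
```

```text
[0.55033828 0.07809284 0.19078201] [2.63756645 1.67700339 0.00290689]
```

View pics/w3.png

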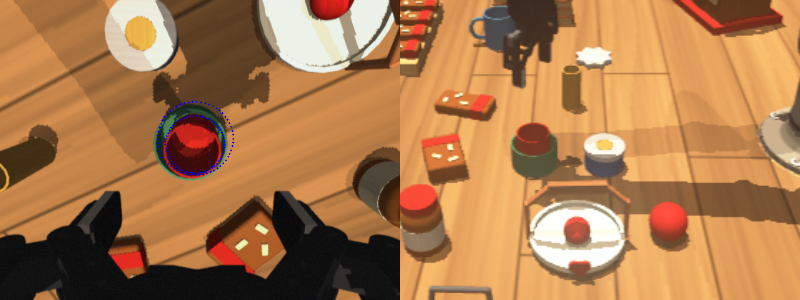

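Middle tin is nested upright in the large one (side-view crop). On to the brass tin.

>>> {"method": "send_rows", "body": {"motion": [{"dp": [-0.016,-0.05,0.01],"rot": [0,0,0],"grip": 0.085},{"dp": [-0.016,-0.053,0],"rot": [0,0,0],"grip": 0.085},{"dp": [-0.017,-0.053,0],"rot": [0,0,0],"grip": 0.085},{"dp": [-0.016,-0.05,0],"rot": [0,0,0],"grip": 0.085},{"dp": [0,0,0],"rot": [0,0,0],"grip": 0.085}]}}

```text
clock: 8.22
tcp_pos: [0.4777, -0.1322, 0.1922]
orientation: [2.639, 1.684, -0.018]
contact_force: [1.1, 0.6, 0.4]
grip_width: 0.085
```

```bash
python3 - <<'E'
from h import *
import pickle
o=get_obs();print(o["tcp_pos"],o["orientation"])
w=grab("wrist"); pickle.dump(w,open("w4.pkl","wb"))
hsv=cv2.cvtColor(w["img"],cv2.COLOR_RGB2HSV)
u0,v0=proj(w,[.4855,-.1279,.09]); print(u0,v0)
m=cv2.inRange(hsv,(18,120,60),(32,255,255)); 
q=np.zeros_like(m); a,b=int(u0),int(v0); q[max(0,b-70):b+70,max(a-70,0):a+70]=m[max(0,b-70):b+70,max(a-70,0):a+70]
ct=max(cv2.findContours(q,0,1)[0],key=cv2.contourArea); print(cv2.boundingRect(ct)); 
p,e,_=rimfit(w,q>0,.09,.02); print(p,e)
for i,uv in enumerate([(u0,v0),proj(w,[*p,.09])]): cv2.circle(w["img"],tuple(int(x) for x in uv),3,[(0,0,255),(255,0,255)][i],-1)
save("w4",w["img"])
E
```

```text
[ 0.47766953 -0.13222977  0.19217249] [ 2.63858635  1.68364729 -0.01803266]
287.63414037406557 219.6111081544116
(261, 173, 54, 71)
[ 0.48320594 -0.12658788] 0.0007446688766578379
```

View pics/w4.png

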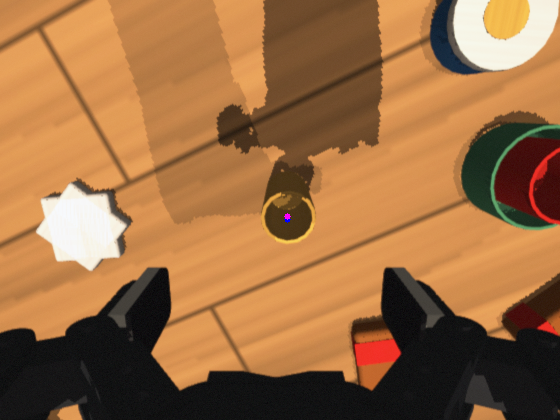

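Brass tin centre is at (288,217) and the fits agree. Descending.

>>> {"method": "send_rows", "body": {"motion": [{"dp": [0.007,0.005,0],"rot": [0.006,-0.01,0],"grip": 0.085},{"dp": [0,0,-0.04],"rot": [0,0,0],"grip": 0.085},{"dp": [0,0,-0.04],"rot": [0,0,0],"grip": 0.085},{"dp": [0,0,-0.03],"rot": [0,0,0],"grip": 0.085},{"dp": [0,0,-0.004],"rot": [0,0,0],"grip": 0.085},{"dp": [0,0,0],"rot": [0,0,0],"grip": 0.085}]}}

```text
clock: 9.02
tcp_pos: [0.491, -0.114, 0.0729]
orientation: [2.625, 1.71, 0.007]
contact_force: [0.8, -0.5, 0.8]
grip_width: 0.085
```

>>> {"method": "send_rows", "body": {"motion": [{"dp": [-0.006,-0.012,0],"rot": [0,0,0],"grip": 0.085},{"dp": [0,0,0],"rot": [0,0,0],"grip": 0.032},{"dp": [0,0,0],"rot": [0,0,0],"grip": 0.032},{"dp": [0,0,0],"rot": [0,0,0],"grip": 0.032},{"dp": [0,0,0],"rot": [0,0,0],"grip": 0.032},{"dp": [0,0,0],"rot": [0,0,0],"grip": 0.032}]}}

```text
clock: 9.78
tcp_pos: [0.487, -0.1269, 0.0761]
orientation: [2.622, 1.708, 0.015]
contact_force: [0.0, -0.1, -1.1]
grip_width: 0.0381
```

>>> {"method": "send_rows", "body": {"motion": [{"dp": [0,0,0.03],"rot": [0,0,0],"grip": 0.032},{"dp": [0,0,0.04],"rot": [-0.005,0.008,0],"grip": 0.032},{"dp": [0,0,0.03],"rot": [0,0,0],"grip": 0.032},{"dp": [0.012,0.04,0],"rot": [0,0,0],"grip": 0.032},{"dp": [0.013,0.045,0],"rot": [0,0,0],"grip": 0.032},{"dp": [0.013,0.045,0],"rot": [0,0,0],"grip": 0.032},{"dp": [0.013,0.045,0],"rot": [0,0,0],"grip": 0.032},{"dp": [0.009,0.03,0],"rot": [0,0,0],"grip": 0.032},{"dp": [0,0,0],"rot": [0,0,0],"grip": 0.032},{"dp": [0,0,0],"rot": [0,0,0],"grip": 0.032}]}}

```text
clock: 11.02
tcp_pos: [0.5459, 0.0849, 0.1782]
orientation: [2.625, 1.707, -0.004]
contact_force: [-0.2, 0.2, -0.5]
grip_width: 0.0383
```

```bash
python3 - <<'E'
from h import *
import pickle
o=get_obs();p=o["tcp_pos"];print(p,o["orientation"],o["grip_width"])
w=grab("wrist"); pickle.dump(w,open("w5.pkl","wb"))
img=w["img"]
for c,r,z,col in [((.548,.079),.043,.05,(0,0,255)),((.548,.079),.031,.074,(255,0,255)),(p[:2],.02,p[2]+.014,(0,255,255)),(p[:2],.02,p[2]-.076,(0,255,255))]:
  for a in np.linspace(0,6.28,60):
    u,v=proj(w,[c[0]+r*np.cos(a),c[1]+r*np.sin(a),z]); cv2.circle(img,(int(u),int(v)),1,col,-1)
save("w5",img)
E
```

```text
[0.54588547 0.08489792 0.17817111] [ 2.62456428  1.7073885  -0.00404287] 0.03834438993174894
```

View pics/w5.png

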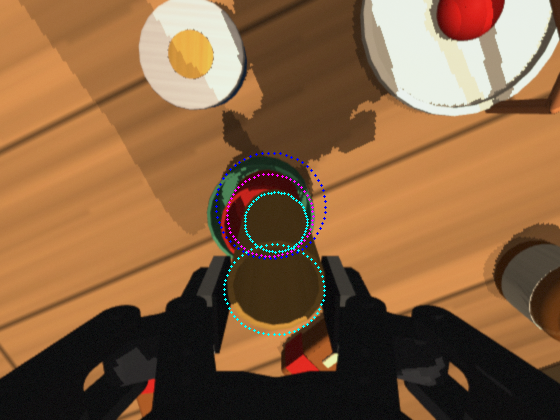

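```bash
python3 - <<'E'
from h import *
import pickle
w=pickle.load(open("w3.pkl","rb")); hsv=cv2.cvtColor(w["img"],cv2.COLOR_RGB2HSV); H,S,V=[hsv[...,i].astype(int) for i in range(3)]
box=np.zeros(H.shape,bool); box[138:256,208:340]=1
red=((H<5)|(H>174))&(S>140)&box; grn=(H>50)&(H<100)&(S>40)&box
# near rim is the silhouette from above here too: fit hull points of all rim with free choice
for m,z,r in [(red,.074,.031),(red|grn,.05,.043)]:
    h=cv2.convexHull(np.argwhere(m)[:,::-1].astype(np.int32))[:,0]
    P=np.array([ray(w,u,v,z)[:2] for u,v in h])
    s=least_squares(lambda q:np.hypot(*(P-q).T)-r,P.mean(0),loss="soft_l1",f_scale=.001); print(cv2.boundingRect(h),s.x,(np.hypot(*(P-s.x).T)-r).round(4))
E
```

```text
(228, 160, 82, 89) [0.54957628 0.07281897] [-0.0002  0.0007  0.0008  0.0011  0.0013  0.0014  0.0016  0.0018  0.0019
  0.002   0.0027  0.003   0.0028  0.0021  0.0018  0.0014  0.0008  0.0005
  0.0004 -0.0005 -0.0009  0.0011  0.0018  0.0032  0.0034  0.0049  0.005
  0.0048  0.0047  0.0044  0.0038  0.002   0.0014 -0.0012]
(215, 147, 103, 105) [0.55004605 0.06917769] [-0.0009 -0.0006 -0.0003 -0.0003  0.0002  0.0002  0.0002  0.0002  0.0007
  0.0007  0.0009  0.0007  0.0007  0.0004  0.0004  0.0001  0.0001  0.
 -0.0005 -0.0007 -0.0008 -0.0011 -0.0015 -0.0019 -0.0005 -0.0003  0.0008
  0.0016  0.0019  0.0019  0.0021  0.0017  0.0014  0.0011  0.0007  0.0004
 -0.0003 -0.0006 -0.0012 -0.0012 -0.0014 -0.0015]
```

>>> {"method": "send_rows", "body": {"motion": [{"dp": [0.003,-0.011,0],"rot": [0,0,0],"grip": 0.032},{"dp": [0,0,-0.015],"rot": [0.001,-0.002,0],"grip": 0.032},{"dp": [0,0,0],"rot": [0,0,0],"grip": 0.032}]}}

```text
clock: 11.45
tcp_pos: [0.5484, 0.07, 0.1621]
orientation: [2.628, 1.701, -0.001]
contact_force: [-0.9, 0.6, -0.4]
grip_width: 0.0384
```

>>> {"method": "send_rows", "body": {"motion": [{"dp": [0,0.004,-0.015],"rot": [0,0,0],"grip": 0.032},{"dp": [0,0.001,-0.015],"rot": [0,0,0],"grip": 0.032},{"dp": [0,0.001,-0.015],"rot": [0,0,0],"grip": 0.032},{"dp": [0,0,-0.01],"rot": [0,0,0],"grip": 0.032},{"dp": [0,0,0],"rot": [0,0,0],"grip": 0.032}]}}

```text
clock: 12.08
tcp_pos: [0.548, 0.0762, 0.1022]
orientation: [2.628, 1.701, -0.003]
contact_force: [-0.3, 0.2, -0.2]
grip_width: 0.0385
```

>>> {"method": "send_rows", "body": {"motion": [{"dp": [0,-0.002,-0.009],"rot": [0,0,0],"grip": 0.032},{"dp": [0,0,-0.006],"rot": [0,0,0],"grip": 0.032},{"dp": [0,0,0],"rot": [0,0,0],"grip": 0.032}]}}

```text
clock: 12.45
tcp_pos: [0.5482, 0.0743, 0.0865]
orientation: [2.628, 1.701, -0.003]
contact_force: [0.0, 0.3, -0.3]
grip_width: 0.0388
```

>>> {"method": "send_rows", "body": {"motion": [{"dp": [0,0,-0.002],"rot": [0,0,0],"grip": 0.032},{"dp": [0,0,0],"rot": [0,0,0],"grip": 0.07},{"dp": [0,0,0],"rot": [0,0,0],"grip": 0.07},{"dp": [0,0,0],"rot": [0,0,0],"grip": 0.07},{"dp": [0,0,0.02],"rot": [0,0,0],"grip": 0.07},{"dp": [0,0,0.04],"rot": [0,0,0],"grip": 0.07},{"dp": [0,0,0.05],"rot": [0,0,0],"grip": 0.07},{"dp": [0,0,0.05],"rot": [0,0,0],"grip": 0.07},{"dp": [0,0,0.01],"rot": [0,0,0],"grip": 0.07},{"dp": [0,0,0],"rot": [0,0,0],"grip": 0.07}]}}

```text
clock: 13.7
tcp_pos: [0.5476, 0.0742, 0.2601]
orientation: [2.629, 1.701, -0.001]
contact_force: [0.3, 0.3, 0.0]
grip_width: 0.0698
```

```bash
python3 - <<'E'
from h import *
import pickle
o=get_obs();print(o["tcp_pos"],o["orientation"])
w=grab("wrist"); s=grab("side"); pickle.dump(w,open("w6.pkl","wb")); pickle.dump(s,open("s6.pkl","wb"))
save("w6",np.hstack([cv2.resize(w["img"],(400,300)),cv2.resize(s["img"][180:330,200:400],(400,300))]))
E
```

```text
[0.54755601 0.07424643 0.26008321] [ 2.62859503e+00  1.70129943e+00 -1.16152804e-03]
```

View pics/w6.png

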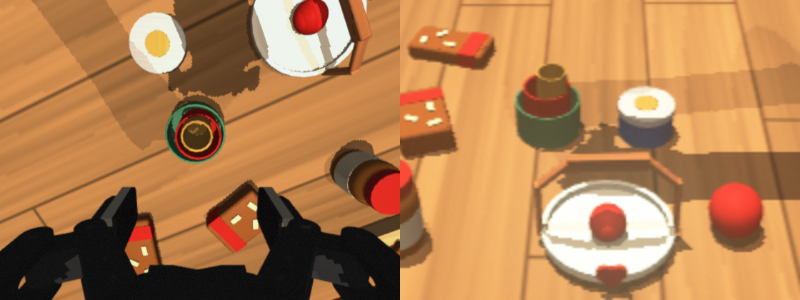

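```bash
python3 - <<'E'
from h import *
import pickle
s=pickle.load(open("s6.pkl","rb")); hsv=cv2.cvtColor(s["img"],cv2.COLOR_RGB2HSV); H,S,V=[hsv[...,i].astype(int) for i in range(3)]
hm=((H<6)|(H>174))&(S>150); hm[:308]=0; hm[330:]=0; hm[:,:290]=0; hm[:,325:]=0
y,x=np.nonzero(hm); print("heart",x.mean(),y.mean(),ray(s,x.mean(),y.mean(),.026))
print("bar ends",ray(s,285,258.5,.118),ray(s,324,258.5,.118))
for u in (290,300,310,320): print(u,[tuple(hsv[v,u]) for v in range(253,266)])
t=pickle.load(open("top0.pkl","rb"))
for x in (.44,.51): print(proj(t,[x,.268,.127]))
E
```

```text
heart 305.40909090909093 313.45454545454544 [0.46915124 0.33498314 0.026     ]
bar ends [0.51404853 0.26285872 0.118     ] [0.42947572 0.26131416 0.118     ]
290 [(np.uint8(15), np.uint8(131), np.uint8(132)), (np.uint8(15), np.uint8(132), np.uint8(133)), (np.uint8(15), np.uint8(130), np.uint8(133)), (np.uint8(14), np.uint8(134), np.uint8(137)), (np.uint8(13), np.uint8(158), np.uint8(239)), (np.uint8(13), np.uint8(157), np.uint8(241)), (np.uint8(13), np.uint8(154), np.uint8(246)), (np.uint8(12), np.uint8(149), np.uint8(169)), (np.uint8(13), np.uint8(130), np.uint8(120)), (np.uint8(13), np.uint8(128), np.uint8(118)), (np.uint8(14), np.uint8(131), np.uint8(119)), (np.uint8(14), np.uint8(130), np.uint8(120)), (np.uint8(13), np.uint8(129), np.uint8(125))]
300 [(np.uint8(15), np.uint8(132), np.uint8(139)), (np.uint8(15), np.uint8(130), np.uint8(139)), (np.uint8(15), np.uint8(131), np.uint8(140)), (np.uint8(13), np.uint8(143), np.uint8(164)), (np.uint8(13), np.uint8(157), np.uint8(240)), (np.uint8(13), np.uint8(155), np.uint8(243)), (np.uint8(14), np.uint8(155), np.uint8(244)), (np.uint8(13
[... 824 characters left out ...]
.uint8(14), np.uint8(125), np.uint8(126))]
320 [(np.uint8(150), np.uint8(12), np.uint8(85)), (np.uint8(14), np.uint8(116), np.uint8(128)), (np.uint8(14), np.uint8(132), np.uint8(141)), (np.uint8(13), np.uint8(157), np.uint8(229)), (np.uint8(14), np.uint8(157), np.uint8(245)), (np.uint8(14), np.uint8(154), np.uint8(247)), (np.uint8(12), np.uint8(157), np.uint8(231)), (np.uint8(13), np.uint8(130), np.uint8(122)), (np.uint8(14), np.uint8(132), np.uint8(120)), (np.uint8(13), np.uint8(130), np.uint8(120)), (np.uint8(14), np.uint8(130), np.uint8(122)), (np.uint8(13), np.uint8(127), np.uint8(122)), (np.uint8(14), np.uint8(126), np.uint8(127))]
[149.75248063 239.78086794]
[151.68359224 208.23591461]
```

```bash
python3 - <<'E'
from h import *
import pickle
s=pickle.load(open("s6.pkl","rb"))
for nm,(v1,v2) in dict(far=(256.5,255.8),mid=(258.3,257.7),near=(260.2,259.5)).items():
    a,b=ray(s,290,v1,.127),ray(s,320,v2,.127); print(nm,a[:2].round(4),b[:2].round(4),"dish yaw from y axis deg",np.degrees(np.arctan2(*(a-b)[[1,0]]))+90, ray(s,305,(v1+v2)/2,.127)[:2])
o=get_obs(); print(o["joints"].round(3))
E
```

```text
far [0.503  0.2665] [0.4384 0.2631] dish yaw from y axis deg 93.07204142416234 [0.47072451 0.26478692]
mid [0.5029 0.2724] [0.4386 0.2693] dish yaw from y axis deg 92.78418745772318 [0.47075698 0.27084607]
near [0.5028 0.2786] [0.4388 0.2751] dish yaw from y axis deg 93.07579713233041 [0.47078912 0.27684275]
[-0.672  0.263  0.508  1.849 -0.133  1.065  1.035]
```

>>> {"method": "send_rows", "body": {"motion": [{"dp": [-0.018,0.048,0],"rot": [0,0,0.117],"grip": 0.07},{"dp": [-0.019,0.049,0],"rot": [0,0,0.117],"grip": 0.07},{"dp": [-0.019,0.049,0],"rot": [0,0,0.117],"grip": 0.07},{"dp": [-0.018,0.049,0],"rot": [0,0,0.117],"grip": 0.07},{"dp": [0,0,0],"rot": [0,0,0],"grip": 0.07}]}}

```text
clock: 14.42
tcp_pos: [0.4662, 0.2719, 0.2504]
orientation: [2.148, 2.278, -0.022]
contact_force: [0.1, -0.3, 0.2]
grip_width: 0.0699
```

```bash
cat >> h.py <<'E'
from scipy.spatial.transform import Rotation as Ro
def state():
    o=get_obs(); M=Ro.from_rotvec(o["orientation"]).as_matrix()
    print("tcp",o["tcp_pos"].round(4),"jawaz",np.degrees(np.arctan2(M[1,0],M[0,0])).round(2),"levelling rot",np.cross(M[:,2],[0,0,-1]).round(4),"w",round(o["grip_width"],4),"F",np.round(o["contact_force"],1),"M",np.round(o["moment"],2),"j",o["joints"].round(2))
E
python3 - <<'E'
from h import *
import pickle
state(); w=grab("wrist"); pickle.dump(w,open("w7.pkl","wb")); img=w["img"].copy()
yw=np.radians(92.5); c=np.array([.473,.2695]); X=np.array([np.cos(yw),np.sin(yw)]); Y=np.array([-X[1],X[0]])
for a in (-.006,.006):
  for b in np.linspace(-.045,.045,20):
    u,v=proj(w,[*(c+a*X+b*Y),.127]); cv2.circle(img,(int(u),int(v)),1,(0,0,255),-1)
for a in np.linspace(0,6.28,80):
    u,v=proj(w,[c[0]+.076*np.cos(a),c[1]+.076*np.sin(a),.024]); cv2.circle(img,(int(u),int(v)),1,(255,0,255),-1)
save("w7",img)
E
```

```text
tcp [0.4662 0.2719 0.2504] jawaz 93.37 levelling rot [ 0.0172 -0.0019  0.    ] w 0.0699 F [ 0.1 -0.3  0.2] M [ 0.01  0.02 -0.01] j [-0.92  0.24  0.32  1.87 -0.07  1.05  1.06]
```

View pics/w7.png

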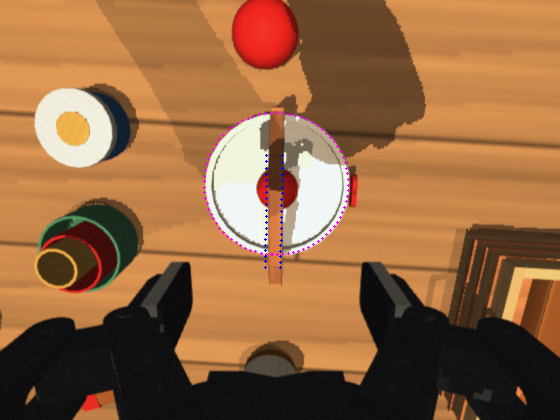

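>>> {"method": "send_rows", "body": {"motion": [{"dp": [0.007,-0.001,0],"rot": [0.017,-0.002,0],"grip": 0.07},{"dp": [0,0,-0.04],"rot": [0,0,0],"grip": 0.07},{"dp": [0,0,-0.04],"rot": [0,0,0],"grip": 0.07},{"dp": [0,0,-0.015],"rot": [0,0,0],"grip": 0.07},{"dp": [0,0,0],"rot": [0,0,0],"grip": 0.07}]}}

```text
clock: 15.1
tcp_pos: [0.4791, 0.26, 0.152]
orientation: [2.175, 2.263, -0.001]
contact_force: [-0.1, -0.8, 0.1]
grip_width: 0.0701
```

```bash
python3 -c "
from h import *
state()"
```

```text
tcp [0.4791 0.26   0.152 ] jawaz 92.26 levelling rot [0.0024 0.0017 0.    ] w 0.0701 F [-0.1 -0.8  0.1] M [ 0.06 -0.01  0.02] j [-0.86  0.37  0.31  1.96 -0.14  0.83  1.13]
```

>>> {"method": "send_rows", "body": {"motion": [{"dp": [-0.006,0.0105,0],"rot": [0.002,0.002,0.012],"grip": 0.07},{"dp": [0,0,-0.02],"rot": [0,0,0],"grip": 0.05},{"dp": [0,0.001,-0.02],"rot": [0,0,0],"grip": 0.05},{"dp": [0,0.001,-0.01],"rot": [0,0,0],"grip": 0.05},{"dp": [0,0,0],"rot": [0,0,0],"grip": 0.05}]}}

```text
clock: 15.72
tcp_pos: [0.4762, 0.2782, 0.1074]
orientation: [-2.16, -2.28, -0.019]
contact_force: [0.4, 0.7, 0.2]
grip_width: 0.0503
```

```bash
python3 -c "
from h import *
state()"
```

```text
tcp [0.4762 0.2782 0.1074] jawaz 93.1 levelling rot [-0.0089  0.0081  0.    ] w 0.0503 F [0.4 0.7 0.2] M [-0.02 -0.02 -0.  ] j [-0.86  0.43  0.28  1.99 -0.18  0.73  1.15]
```

>>> {"method": "send_rows", "body": {"motion": [{"dp": [-0.003,-0.0075,-0.007],"rot": [-0.009,0.008,0],"grip": 0.04},{"dp": [0,0,0],"rot": [0,0,0],"grip": 0.04},{"dp": [0,0,0],"rot": [0,0,0],"grip": 0.04}]}}

```text
clock: 16.1
tcp_pos: [0.4739, 0.2708, 0.1018]
orientation: [2.16, 2.28, 0.003]
contact_force: [0.1, -0.1, -0.0]
grip_width: 0.0402
```

```bash
python3 - <<'E'
from h import *
state(); w=grab("wrist"); hsv=cv2.cvtColor(w["img"],cv2.COLOR_RGB2HSV)
m=cv2.inRange(hsv,(5,100,60),(18,255,255)); 
# where the bar sits between the fingers: pixel columns of TCP vs bar rows
print(proj(w,[*get_obs()["tcp_pos"][:2],.118]),proj(w,[.473,.2705,.118]))
save("w8",w["img"])
E
```

```text
tcp [0.4739 0.2708 0.1018] jawaz 93.1 levelling rot [-0.0011  0.0018  0.    ] w 0.0402 F [ 0.1 -0.1 -0. ] M [ 0.01 -0.06 -0.06] j [-0.85  0.44  0.28  1.99 -0.18  0.73  1.15]
[273.53989585 293.26061549] [273.14728855 291.29934885]
```

View pics/w8.png

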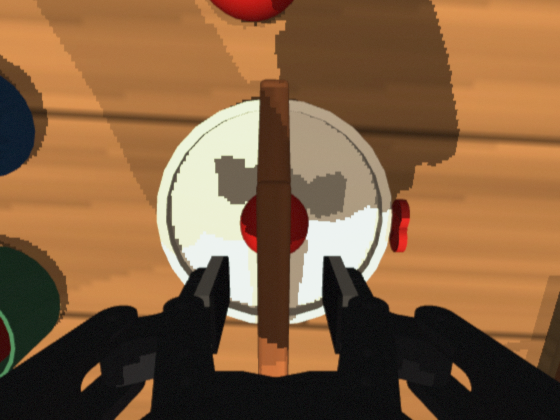

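Bar is centred between the pads, (274,300). Closing.

>>> {"method": "send_rows", "body": {"motion": [{"dp": [0,0,0],"rot": [0,0,0],"grip": 0.015},{"dp": [0,0,0],"rot": [0,0,0],"grip": 0.013},{"dp": [0,0,0],"rot": [0,0,0],"grip": 0.011},{"dp": [0,0,0],"rot": [0,0,0],"grip": 0.005},{"dp": [0,0,0],"rot": [0,0,0],"grip": 0.005},{"dp": [0,0,0],"rot": [0,0,0],"grip": 0.005}], "grip_force": 60}}

```text
clock: 16.9
tcp_pos: [0.474, 0.2703, 0.102]
orientation: [2.161, 2.28, 0.003]
contact_force: [0.4, -0.1, 0.3]
grip_width: 0.011
```

```bash
python3 -c "
from h import *
state()"
```

```text
tcp [0.474  0.2703 0.102 ] jawaz 93.07 levelling rot [-0.0008  0.0017  0.    ] w 0.011 F [ 0.4 -0.1  0.3] M [-0.12 -0.01  0.04] j [-0.85  0.44  0.28  1.99 -0.18  0.73  1.15]
```

>>> {"method": "send_rows", "body": {"motion": [{"dp": [0,0,0.003],"rot": [0,0,0],"grip": 0.005},{"dp": [0,0,0.005],"rot": [0,0,0],"grip": 0.005},{"dp": [0,0,0.007],"rot": [0,0,0],"grip": 0.005},{"dp": [0,0,0.009],"rot": [0,0,0],"grip": 0.005},{"dp": [0,0,0.009],"rot": [0,0,0],"grip": 0.005},{"dp": [0,0,0.009],"rot": [0,0,0],"grip": 0.005},{"dp": [0,0,0.007],"rot": [0,0,0],"grip": 0.005},{"dp": [0,0,0.005],"rot": [0,0,0],"grip": 0.005},{"dp": [0,0,0.003],"rot": [0,0,0],"grip": 0.005},{"dp": [0,0,0],"rot": [0,0,0],"grip": 0.005}]}}

```text
clock: 18.15
tcp_pos: [0.4731, 0.2703, 0.1628]
orientation: [2.161, 2.281, 0.002]
contact_force: [0.0, 1.2, -2.9]
grip_width: 0.0109
```

```bash
cat >> h.py <<'E'
def ballcheck(n="side"):
    "ball centre and dish centre seen by a camera, at the heights given by the held dish"
    o=get_obs(); z0=o["tcp_pos"][2]-.102; f=grab(n); hsv=cv2.cvtColor(f["img"],cv2.COLOR_RGB2HSV)
    red=cv2.bitwise_or(cv2.inRange(hsv,(0,140,60),(6,255,255)),cv2.inRange(hsv,(172,140,60),(180,255,255)))
    p=[*o["tcp_pos"][:2],z0+.028]; u,v=proj(f,p).astype(int); s=30
    q=np.zeros_like(red); q[v-s:v+s,u-s:u+s]=red[v-s:v+s,u-s:u+s]
    k,l,st,ce=cv2.connectedComponentsWithStats(q)
    for i in range(1,k):
        if st[i,4]>20: 
            b=st[i]; print(n,"red blob",b.tolist(),ray(f,b[0]+b[2]/2-.5,b[1]+b[3]/2-.5,p[2])[:2].round(4),"expected",np.round(p[:2],4))
    return f
E
python3 - <<'E'
from h import *
import pickle
state(); f=ballcheck("side"); pickle.dump(f,open("s9.pkl","wb"))
E
```

```text
tcp [0.4731 0.2703 0.1628] jawaz 93.09 levelling rot [-0.0007  0.0008  0.    ] w 0.0109 F [ 0.   1.2 -2.9] M [0.08 0.05 0.02] j [-0.88  0.35  0.3   1.95 -0.14  0.86  1.12]
side red blob [295, 261, 17, 19, 160] [0.4747 0.2667] expected [0.4731 0.2703]
side red blob [299, 292, 15, 4, 28] [0.4686 0.338 ] expected [0.4731 0.2703]
```

>>> {"method": "send_rows", "body": {"motion": [{"dp": [0,0,0.003],"rot": [0,0,0],"grip": 0.005},{"dp": [0,0,0.006],"rot": [0,0,0],"grip": 0.005},{"dp": [0,0,0.009],"rot": [0,0,0],"grip": 0.005},{"dp": [0,0,0.012],"rot": [0,0,0],"grip": 0.005},{"dp": [0,0,0.012],"rot": [0,0,0],"grip": 0.005},{"dp": [0,0,0.012],"rot": [0,0,0],"grip": 0.005},{"dp": [0,0,0.012],"rot": [0,0,0],"grip": 0.005},{"dp": [0,0,0.009],"rot": [0,0,0],"grip": 0.005},{"dp": [0,0,0.006],"rot": [0,0,0],"grip": 0.005},{"dp": [0,0,0.003],"rot": [0,0,0],"grip": 0.005},{"dp": [0,0,0],"rot": [0,0,-0.02],"grip": 0.005},{"dp": [0,0,0],"rot": [0,0,-0.04],"grip": 0.005},{"dp": [0,0,0],"rot": [0,0,-0.06],"grip": 0.005},{"dp": [0,0,0],"rot": [0,0,-0.06],"grip": 0.005},{"dp": [0,0,0],"rot": [0,0,-0.06],"grip": 0.005},{"dp": [0,0,0],"rot": [0,0,-0.04],"grip": 0.005},{"dp": [0,0,0],"rot": [0,0,-0.02],"grip": 0.005},{"dp": [0,0,0],"rot": [0,0,0],"grip": 0.005}]}}

```text
clock: 20.45
tcp_pos: [0.4712, 0.269, 0.2494]
orientation: [2.492, 1.913, -0.009]
contact_force: [0.8, -0.1, -3.5]
grip_width: 0.0108
```

```bash
python3 -c "
from h import *
state(); ballcheck()"
```

```text
tcp [0.4712 0.269  0.2494] jawaz 75.04 levelling rot [ 0.0034 -0.0042  0.    ] w 0.0108 F [ 0.8 -0.1 -3.5] M [ 0.04 -0.03  0.02] j [-0.95  0.25  0.38  1.87 -0.1   1.05  0.78]
side red blob [296, 235, 16, 12, 113] [0.4744 0.2717] expected [0.4712 0.269 ]
side red blob [289, 258, 15, 5, 29] [0.4893 0.3333] expected [0.4712 0.269 ]
```

>>> {"method": "send_rows", "body": {"motion": [{"dp": [0.001,-0.003,0],"rot": [0.003,-0.004,-0.018],"grip": 0.005},{"dp": [0.002,-0.006,0],"rot": [0,0,-0.036],"grip": 0.005},{"dp": [0.003,-0.008,0],"rot": [0,0,-0.054],"grip": 0.005},{"dp": [0.004,-0.011,0],"rot": [0,0,-0.072],"grip": 0.005},{"dp": [0.004,-0.011,0],"rot": [0,0,-0.072],"grip": 0.005},{"dp": [0.004,-0.011,0],"rot": [0,0,-0.072],"grip": 0.005},{"dp": [0.004,-0.011,0],"rot": [0,0,-0.072],"grip": 0.005},{"dp": [0.004,-0.011,0],"rot": [0,0,-0.072],"grip": 0.005},{"dp": [0.004,-0.011,0],"rot": [0,0,-0.072],"grip": 0.005},{"dp": [0.003,-0.008,0],"rot": [0,0,-0.054],"grip": 0.005},{"dp": [0.002,-0.006,0],"rot": [0,0,-0.036],"grip": 0.005},{"dp": [0.001,-0.003,0],"rot": [0,0,-0.018],"grip": 0.005},{"dp": [0,0,0],"rot": [0,0,0],"grip": 0.005}]}}

```text
clock: 22.12
tcp_pos: [0.51, 0.1595, 0.2502]
orientation: [2.993, 0.951, 0.001]
contact_force: [0.1, -0.1, -3.1]
grip_width: 0.0108
```

```bash
python3 -c "
from h import *
state(); ballcheck()"
```

```text
tcp [0.51   0.1595 0.2502] jawaz 35.26 levelling rot [0.0004 0.0011 0.    ] w 0.0108 F [ 0.1 -0.1 -3.1] M [-0.02  0.02  0.01] j [-0.88  0.24  0.55  1.9  -0.15  1.04  0.35]
side red blob [280, 201, 16, 16, 180] [0.5109 0.1555] expected [0.51   0.1595]
side red blob [257, 214, 6, 9, 22] [0.5725 0.1937] expected [0.51   0.1595]
```

>>> {"method": "send_rows", "body": {"motion": [{"dp": [0.001,-0.0025,0],"rot": [0,0.001,-0.016],"grip": 0.005},{"dp": [0.002,-0.005,0],"rot": [0,0,-0.033],"grip": 0.005},{"dp": [0.003,-0.007,0],"rot": [0,0,-0.05],"grip": 0.005},{"dp": [0.004,-0.009,0],"rot": [0,0,-0.065],"grip": 0.005},{"dp": [0.004,-0.009,0],"rot": [0,0,-0.065],"grip": 0.005},{"dp": [0.004,-0.009,0],"rot": [0,0,-0.065],"grip": 0.005},{"dp": [0.004,-0.009,0],"rot": [0,0,-0.065],"grip": 0.005},{"dp": [0.004,-0.009,0],"rot": [0,0,-0.065],"grip": 0.005},{"dp": [0.004,-0.009,0],"rot": [0,0,-0.065],"grip": 0.005},{"dp": [0.003,-0.007,0],"rot": [0,0,-0.05],"grip": 0.005},{"dp": [0.002,-0.005,0],"rot": [0,0,-0.033],"grip": 0.005},{"dp": [0.001,-0.0025,0],"rot": [0,0,-0.016],"grip": 0.005},{"dp": [0,0,0],"rot": [0,0,0],"grip": 0.005}]}}

```text
clock: 23.8
tcp_pos: [0.5482, 0.0706, 0.2503]
orientation: [3.141, -0.017, 0.001]
contact_force: [-0.5, -0.5, -3.7]
grip_width: 0.0109
```

```bash
python3 -c "
from h import *
state(); ballcheck()"
```

```text
tcp [0.5482 0.0706 0.2503] jawaz -0.63 levelling rot [0.001  0.0004 0.    ] w 0.0109 F [-0.5 -0.5 -3.7] M [ 0.01  0.   -0.03] j [-0.81  0.3   0.7   1.86 -0.22  1.05 -0.03]
```

>>> {"method": "send_rows", "body": {"motion": [{"dp": [0,0,0],"rot": [0,0,0],"grip": 0.005},{"dp": [0,0,0],"rot": [0,0,0],"grip": 0.005},{"dp": [0,0,0],"rot": [0,0,0],"grip": 0.005},{"dp": [0,0,0],"rot": [0,0,0],"grip": 0.005}]}}

```text
clock: 24.35
tcp_pos: [0.5479, 0.0718, 0.2503]
orientation: [3.141, -0.013, 0.0]
contact_force: [-0.3, -0.2, -3.2]
grip_width: 0.0109
```

```bash
python3 - <<'E'
from h import *
state(); w=grab("wrist"); s=grab("side"); p=get_obs()["tcp_pos"]; img=w["img"].copy()
for r,z,col in [(.022,p[2]-.074,(0,0,255)),(.076,p[2]-.078,(255,0,255))]:
  for a in np.linspace(0,6.28,80):
    u,v=proj(w,[p[0]+r*np.cos(a),p[1]+r*np.sin(a),z]); cv2.circle(img,(int(u),int(v)),1,col,-1)
save("w9",np.hstack([cv2.resize(img,(400,300)),cv2.resize(s["img"][130:280,190:390],(400,300))]))
E
```

```text
tcp [0.5479 0.0718 0.2503] jawaz -0.49 levelling rot [0.0004 0.0002 0.    ] w 0.0109 F [-0.3 -0.2 -3.2] M [0.   0.08 0.01] j [-0.81  0.3   0.7   1.87 -0.22  1.05 -0.03]
```

View pics/w9.png

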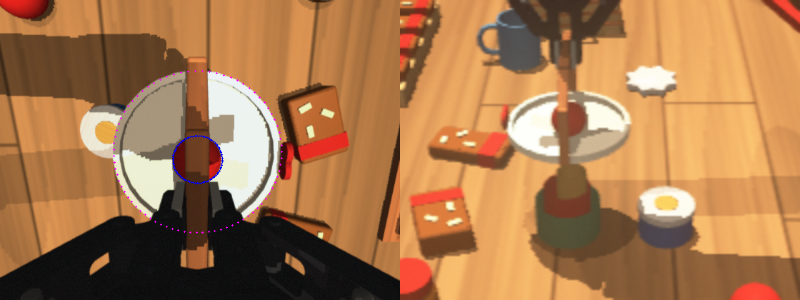

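The heart at (286,160) in the wrist view points to +x, the ball sits within its expected circle, and the nested tins at (570,205) stand below with a gap. Handing in.

```bash
python3 -c "
from h import *
print(hand_in())"
```

```text
the job is handed in; nothing more can be done
None
```

I nested the tins, turned the dish over them, and handed the job in at about 24.5 s of the 70 s allowed; no verdict was reported. The middle tin is in the large one, the small tin is in the middle one, and both are let go. I lifted the dish 60 mm straight up before any turn, raised it further, turned it about 93° and stopped over the tins, still gripped.

**Last checks:**
- **Dish position:** the gripper is at (0.548, 0.072), and the last fits put the large tin at (0.550, 0.069) and the middle tin at (0.549, 0.074). The underside is about 148 mm above the counter, about 50 mm clear of the small tin's rim.
- **Level and heading:** the tool was level to under 0.001 rad. The heart pointed to the customers within about 0.5° by the jaw angle; that assumes the dish did not turn in the grip.
- **Grip and ball:** the gripper carried a steady load of about 3.2 N. The ball showed in the middle in the wrist and side pictures.

**Disagreements and failed checks:**
- The automatic ball check from the side camera found nothing in the final pose, apparently because the handle blocks that view, so I judged the ball by eye.
- The large tin's position differs by about 7 mm between the first fit and the one after placing, well inside the 40 mm limit.
- The dish's starting angle read 90° to 93.5° depending on the view.
- Straight descents drifted sideways by about 10 mm, and I corrected for that before each grip or placing, except at the middle tin's pick-up, where the closing jaws probably moved the tin about 10 mm.

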